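Seat a repair block and hold the spring clamp open over the joint

TASK

Fit the small upright wooden block into the slot in the top edge of the board and press it down from above with the gripper until it is fully home, flush with the edge. Then squeeze the handles of the white spring clamp to take it off its stand, and bring it over the board so that its open jaws reach well down either side of the edge, centred on the block, without touching the board. Finish there, still holding the clamp squeezed open in the air (I will slip packing under the jaws), and leave the other things on the shelf where they are.

Things in the scene. Friction and masses are not known exactly. Their poses are not given: they have to be found in the camera images.
- slot (a point): Slot in the top edge of a pale board fixed on edge. Point: centre of the slot's mouth, level with the board's top edge, 90 mm above the shelf. x along the board, y across its thickness, z up. Board 180 mm long, 22 mm thick; slot 37.5 (x) by 14.5 (y) by 28 mm deep, flat floor, 2 mm chamfer, walled on all sides.
- block_mid (a point): Centre of the small plain wooden block, 34 (x) by 11 (y) by 28 mm high, standing loose on the shelf, 12 to 18 g. It goes into the slot upright, its x along the slot's x (either way round), 1.75 mm play each side; when home its top is flush with the board's edge (its centre 14 mm below the slot point).
- block: The same block; origin at the centre of its underside.
- pivot (a point): Pivot of the white plastic spring clamp (like a big clothes-peg, about 85 g). It starts upright on the tab of its stand, pivot 72 mm above the shelf, handles up, jaws down. The pivot lies along x; the two handles, and the two jaws, stand apart along y. z is up at the start; the axes are those of the half on +y, which leans 0.35 rad when fully squeezed.
- clamp: The clamp, origin at the pivot. Handles: flat outer faces 26 mm wide (x), from 8 up to 50 mm above the pivot (58 mm when squeezed); tops 65 mm apart outside at the start, sloping in downwards. Pinch them along y to open the jaws: at the stop the outer faces are parallel, 27 mm apart. It takes 5 N per finger at first, 12 N at the stop; a firm 30 to 50 N grip holds it at the stop.
- clamp_arm (a joint): Opening of the clamp, rad: about 0 with the jaws closed on the 8 mm tab, 0.7 fully squeezed open (stop). A spring closes it. Jaw tips lie 60 mm below the pivot when closed; fully open 55 mm below it and 48 mm apart, the jaw pads' narrowest gap being 41 mm. The barrel reaches 9 mm below the pivot.
- jaw_a (a point): Inner lower edge of the jaw tip of the +y half, middle of the 24 mm wide jaw.
- jaw_b (a point): Inner lower edge of the jaw tip of the other (-y) half.
- stand: Fixed plywood clamp stand: base 70 (x) by 100 (y) by 12 mm with an upright tab 50 mm long (x), 8 mm thick (y), its top 50 mm above the shelf. Origin under its centre. The clamp's jaws grip the tab; squeeze the clamp and lift it straight up 50 mm or more to clear it.
- board: The upright board, held by four low blocks (30 mm high, up to 36 mm out from its middle plane); origin on the shelf under the middle of the slot, axes as slot.
- pliers: Bystander: steel pliers lying flat, about 175 x 50 x 12 mm; loose, leave it alone. Origin at its underside.
- dispenser: Bystander: orange plastic screw dispenser with a grey push button on top, 60 x 60 x 78 mm; loose, leave it alone. Origin at its underside.
- tin: Bystander: round steel tin with screw-top lid, 74 mm across, 57 mm high; loose, leave it alone. Origin at its underside.
- offcut: Bystander: larger pale timber offcut, 90 x 35 x 20 mm, NOT the block for the slot; loose, leave it alone. Origin at its underside.
- pencil: Bystander: flat carpenter's pencil, 170 x 14 x 7 mm; loose, leave it alone. Origin at its underside.
- tape: Bystander: grey tape measure, 70 x 36 x 62 mm; loose, leave it alone. Origin at its underside.
- glue: Bystander: closed bottle, 52 mm across, 130 mm high; loose, leave it alone. Origin at its underside.
Mind the look-alikes: they are no part of the job. What is meant by the board is not black or yellow, and is the larger of those in its own colour.

How it is judged:
By the outcome, as a careful person would: the job done as asked, in the order asked, and still so for the second after the job is handed in, while the arm keeps its last pose, push and grip.
It also fails if it takes over 59 s, if anything falls off the work surface, if the arm or the gripper's body presses on something with over 40 N, if the wrist force passes 120 N, or if a joint passes its speed limit or range.

ROBOT

A 6-joint arm with a two-finger parallel gripper is mounted at the origin on the work surface. World frame = base frame: x ahead of the robot, y to its left, z up, the work surface at z = 0. Lengths are in mm, angles in rad, forces in N, time in s.
With the tool pointing down it reaches from about 350 to 975 mm from the base axis. Payload 7.1 kg.
Tool frame: the origin (TCP) lies on the front face of the gripper's body, between the roots of the fingers; the fingertips stand 80 mm ahead of it and the grasp point (between the pads) lies 61 mm ahead of it (ctrl.tcp_to_grasp is the distance from the TCP to the grasp point, in mm); z points along the fingers, y is the direction in which the jaws open and shut (so a half turn about z gives the same grasp; the last joint's range is limited). The gripper opens to 88 mm and grips with 3 to 60 N. Pads are 20 mm wide; open, the fingers measure 115 mm over their backs; the gripper's body (75 mm by 178 mm) begins 61 mm behind the grasp point.
Start: joints at [-1.251, 0.423, 1.63, -0, 1.089, -0.019], TCP at [207.739, -589.449, 302.675] pointing down, gripper open.
Joint ranges: [-3, 3], [-0.9, 2.11], [0.09, 2.58], [-1.31, 4.45], [0.11, 2.69], [-2.54, 2.54]. Speed limits (rad/s): [2.39, 2.39, 3.01, 3.14, 3.14, 3.14].

INTERFACE

Orientations are given as a rotation vector (axis times angle).
In Python, from workcell import telemetry, get_image, ctrl gives the robot as it stands.
- The arm moves only by the tool send_rows, never from a script. Its argument "rows" is a list of rows, each a list of 5 numbers: the shift along the tool's x, y, z in m, then the turn about the tool's z in rad, then the opening, from -1 (shut) to 1 (fully open). A call has 1 to 5 rows; each row shifts and turns the commanded pose from where the row before left it, along the tool's axes as they then stand; what a row does not reach is not made up. A row lasts 1/10 s, in which the tool goes at most 50 mm and 8.59 degrees, less where a joint would pass 70% of its speed; a pose out of reach is approached as far as the arm can. A call with a gripper value outside its range is refused whole. The fingers move at their own pace and stop on an object; the grip force is fixed at half the most. Time passes only in rows, so rows that do not move let the fingers close. It gives the time, the measured TCP pose, the force and the opening at its end, in the units of the state.
- telemetry.get_obs(): the state, without advancing time (a new reading comes with each control period).
- get_image(name): name is "side" or "top"; returns a dict with "color" (400x640x3 uint8, blue, green, red), "z_map" (400x640 float32, mm along the optical axis (not along the pixel's ray), 0 where there is no reading), "camera_matrix" (3x3 intrinsics, pixels), "k1" (the pictures are not rectified: a ray, as slopes to the right and down, at radius r is drawn at 1 + k1 r^2 times it, then the intrinsics apply), "rvec" (rotation vector, rad) and "tvec" (3), from world to camera coordinates, as OpenCV has them. Camera axes: x right, y down, z forward; pixel columns grow to the right and rows downward; lengths in mm; the calibration is good to about 2 mm. A picture is of the moment at which its call begins.
- ctrl.close_job(): hands the job in, once; it reports no verdict.
The state is a dict: "t": time; "qpos": joint angles; "qvel": joint speeds; "joint_torque": joint torques, N m; "ee_pos": TCP position; "orientation": TCP orientation; "ft_force": force on the tool from outside, world axes, zero at the start; "moment": the same for the moment, N m; "width": finger opening in mm.
Only numpy, scipy, OpenCV 4.12 (cv2) and the standard library are available. Lean on these libraries where they do the work, as an engineer would, in place of code of your own. Each camera call takes 0.05 s, during which the arm holds its last target.

## Working session

There is one attempt and no reset: what is moved stays moved. The work goes in short steps, Python scripts to look and compute and a tool call to move; the robot and the scene stay as the last step left them, time stands still between calls to the robot, and variables do not carry over. Pictures are saved under pics/ and viewed, and the job is handed in when it is done.

Besides the shell and the picture viewer there is one more tool, called after "Request:" in YAML: its name, and indented under it one key for each argument. send_rows: Moves the arm, as the interface text tells. Its arguments: {"type":"object","properties":{"rows":{"type":"array"}},"required":["rows"]}

```bash
ls; mkdir -p pics
cat > h.py <<'E'
import numpy as np, cv2
from workcell import telemetry, get_image, ctrl
def grab(n,tag):
    im=get_image(n); cv2.imwrite(f'pics/{tag}.png',im['color']); np.savez(f'pics/{tag}.npz',**im); return im
def load(tag): return dict(np.load(f'pics/{tag}.npz'))
def world(im):
    K=im['camera_matrix'];k1=float(im['k1'])
    v,u=np.mgrid[0:400,0:640].astype(float)
    pts=np.stack([u.ravel(),v.ravel()],1)[:,None]
    n=cv2.undistortPoints(pts,K,np.array([k1,0,0,0,0]))[:,0]
    z=im['z_map'].ravel().astype(float)
    c=np.c_[n*z[:,None],z]
    R=cv2.Rodrigues(im['rvec'])[0]
    w=(c-im['tvec'].ravel())@R
    w[z==0]=np.nan
    return w.reshape(400,640,3)
def proj(im,p):
    return cv2.projectPoints(np.array(p,float).reshape(-1,1,3),im['rvec'],im['tvec'],im['camera_matrix'],np.array([float(im['k1']),0,0,0,0]))[0][:,0]
E
python3 - <<'E'
from h import *
for n in('side','top'):
    im=grab(n,n+'0'); R=cv2.Rodrigues(im['rvec'])[0]; print(n,-R.T@im['tvec'].ravel(),R[2],im['k1'],im['camera_matrix'][0])
print(telemetry.get_obs())
E
```

```text
pics
side [ 353.92137876  847.34400321 1088.73703774] [ 0.16367248 -0.64224913 -0.74881731] -0.07575127588157432 [402.85266209   0.         318.00924467]
top [ 346.7327066   -29.3537217  1325.43539656] [ 0.16040789 -0.00236783 -0.98704797] 0.0001360108049206053 [456.03941656   0.         317.03034801]
{'t': 0.1, 'qpos': array([-1.25101991e+00,  4.23791914e-01,  1.63062814e+00, -1.46203180e-05,
        1.08861819e+00, -1.90117337e-02]), 'qvel': array([ 0.00058314, -0.00201377, -0.0027067 ,  0.00080651, -0.00038971,
       -0.00080539]), 'joint_torque': array([ 3.32985537e-04, -5.45612454e+01, -2.74326593e+01,  6.46018423e-02,
        1.88899128e-02, -3.34470849e-05]), 'ee_pos': array([ 207.60151571, -589.08140714,  301.95647005]), 'orientation': array([-3.09521862e+00, -5.29395668e-01,  3.60138531e-04]), 'ft_force': array([-0.50302144, -0.16778653, -0.24904142]), 'moment': array([-0.02021718, -0.01468651, -0.02262219]), 'width': 87.83426796137068}
```

View pics/top0.png

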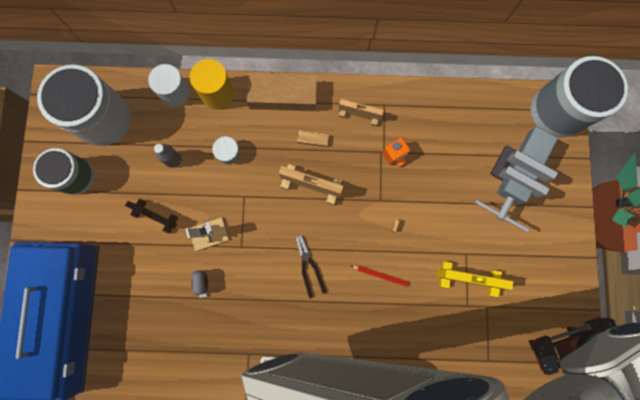

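View pics/side0.png

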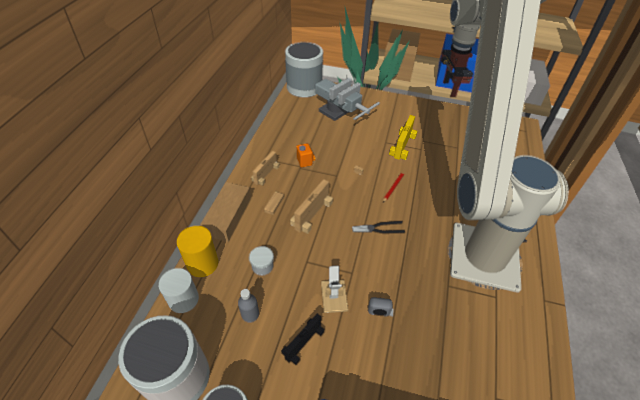

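Boards: pale large at top (312,183), pale small (362,110), black (150,213) and yellow (475,280); I choose the larger pale one. Block: small one at (397,224), versus offcut (313,138) and the plank at (283,90). The clamp on its stand is at (207,233). Next, close crops and measurements.

Run:
```python
from h import *
t=load('top0');s=load('side0')
def crop(im,c,w,h,S):
    x,y=c; return cv2.resize(im['color'][y-h:y+h,x-w:x+w],None,fx=S,fy=S,interpolation=cv2.INTER_CUBIC)
a=np.hstack([crop(t,(312,183),40,30,5),crop(t,(397,224),40,30,5)])
b=np.hstack([crop(t,(207,233),40,30,5),crop(s,(335,285),40,30,5)])
cv2.imwrite('pics/crop0.png',np.vstack([a,b]))
W=world(t);V=world(s)
for n,p in dict(board=(312,183),small=(362,110),block=(397,224),offc=(313,138),clamp=(207,233),yel=(475,280)).items(): print(n,W[p[1],p[0]])
for n,p in dict(board=(312,205),block=(358,170),clamp=(335,270)).items(): print('side',n,V[p[1],p[0]])
```

```text
board [584.83175423 -17.32690092  85.08995185]
small [ 808.86561725 -155.21231717   62.1537046 ]
block [ 484.2824876  -263.6645798    25.70746909]
offc [734.15556908 -15.40026949  16.06066538]
clamp [438.81232773 266.01886836  73.65712803]
yel [ 333.32381492 -469.90468832   63.92753545]
side board [588.70516816   4.7351056   70.51625257]
side block [ 482.0703609  -259.71058335   15.69199244]
side clamp [450.44332421 250.71656505 109.84428118]
```

View pics/crop0.png

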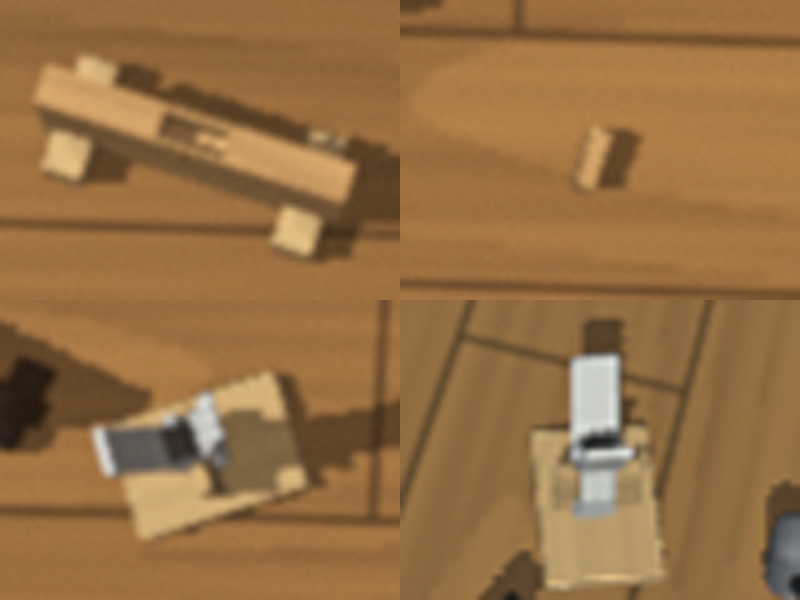

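Run:
```python
from h import *
t=load('top0');s=load('side0')
for nm,im in(('top',t),('side',s)):
    W=world(im); X,Y,Z=W[...,0],W[...,1],W[...,2]
    near=lambda c,r: np.hypot(X-c[0],Y-c[1])<r
    m=near((590,-5),120)&(Z>84)&(Z<97)
    p=W[m]; r=cv2.minAreaRect(p[:,:2].astype(np.float32)); print(nm,'board',m.sum(),r,p[:,2].mean(),np.median(p[:,2]))
    m=near((484,-262),35)&(Z>20)&(Z<36)
    p=W[m]; print(nm,'block',m.sum(),cv2.minAreaRect(p[:,:2].astype(np.float32)),np.median(p[:,2]),p[:,:2].mean(0))
    m=near((440,260),80)&(Z>20)
    print(nm,'clampZ',np.histogram(Z[m],bins=range(20,140,8)))
    m=near((440,260),80)&(Z>5)&(Z<17); p=W[m]; print('base',m.sum(),cv2.minAreaRect(p[:,:2].astype(np.float32)),np.median(p[:,2]))
    m=near((440,260),80)&(Z>95); p=W[m]; print('handles',m.sum(),cv2.minAreaRect(p[:,:2].astype(np.float32)))
    m=near((500,0),400)&(abs(Z)<8); print('floor',np.median(Z[m]),np.std(Z[m]))
```

```text
top board 464 ((593.3512573242188, -13.796913146972656), (179.69700622558594, 23.198272705078125), 73.38514709472656) 89.58531613976639 89.56570956406563
top block 49 ((479.6428527832031, -259.6742248535156), (11.584734916687012, 33.251651763916016), 73.65704345703125) 26.67599798541758 [ 479.50718956 -259.74429033]
top clampZ (array([14,  5, 13, 20,  4,  1, 35, 72, 20, 21, 26, 22, 45,  7]), array([ 20,  28,  36,  44,  52,  60,  68,  76,  84,  92, 100, 108, 116,
       124, 132]))
base 606 ((438.8043212890625, 263.75054931640625), (149.74795532226562, 142.0840606689453), 0.047958020120859146) 11.365663222221627
handles 116 ((443.1245422363281, 277.5384521484375), (26.964975357055664, 64.29773712158203), 20.250009536743164)
floor -0.38391566010198447 2.729186385649474
side board 276 ((592.9635009765625, -13.622650146484375), (183.30084228515625, 24.025638580322266), 73.65348815917969) 90.0118622162601 90.18610251366846
side block 30 ((480.8855895996094, -259.40899658203125), (16.789020538330078, 32.64634323120117), 70.78789520263672) 26.69378657780674 [ 481.67768221 -257.01814507]
side clampZ (array([25, 25, 16, 36, 21, 13, 13, 48, 32, 24, 26, 25, 38,  9]), array([ 20,  28,  36,  44,  52,  60,  68,  76,  84,  92, 100, 108, 116,
       124, 132]))
base 550 ((438.09088134765625, 256.0353698730469), (146.830078125, 138.8105926513672), 18.171707153320312) 12.548910233328167
handles 114 ((447.0325927734375, 277.0579528808594), (25.660839080810547, 63.12335968017578), 22.159130096435547)
floor 0.7766428803170311 2.3714750344599866
```

```bash
cat >> h.py <<'E'
def rect(im,c,yaw,z,hx,hy,S):
    # rectified view of plane z: columns along x-dir (yaw), rows along -ydir
    u=np.arange(-hx,hx,1/S);v=np.arange(hy,-hy,-1/S)
    U,Vv=np.meshgrid(u,v); c0,s0=np.cos(yaw),np.sin(yaw)
    P=np.stack([c[0]+U*c0-Vv*s0,c[1]+U*s0+Vv*c0,np.full_like(U,z)],-1).reshape(-1,3)
    q=proj(im,P).astype(np.float32).reshape(*U.shape,2)
    return cv2.remap(im['color'],q[...,0],q[...,1],cv2.INTER_CUBIC)
E
python3 - <<'E'
from h import *
t=load('top0');s=load('side0')
o=[]
for im in(t,s):
    r=rect(im,(593.2,-13.7),np.radians(73.4),90,100,25,4)
    for k in range(0,800,40): cv2.line(r,(k,0),(k,6 if k!=400 else 20),(255,255,255),1)
    for k in range(0,200,20): cv2.line(r,(0,k),(8 if k!=100 else 30,k),(255,255,255),1)
    o.append(r)
# block top plane z=28
rr=[]
for im in(t,s):
    r=rect(im,(479.6,-259.7),np.radians(-16.3),28,33,25,6)
    cv2.rectangle(r,(198-102,150-33),(198+102,150+33),(0,255,0),1); rr.append(r)
b=np.hstack(rr); b=np.pad(b,((0,0),(0,800-b.shape[1]),(0,0)))[:200+80]
cv2.imwrite('pics/rect0.png',np.vstack(o+[b]))
E
```

```text
(no output)
```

View pics/rect0.png

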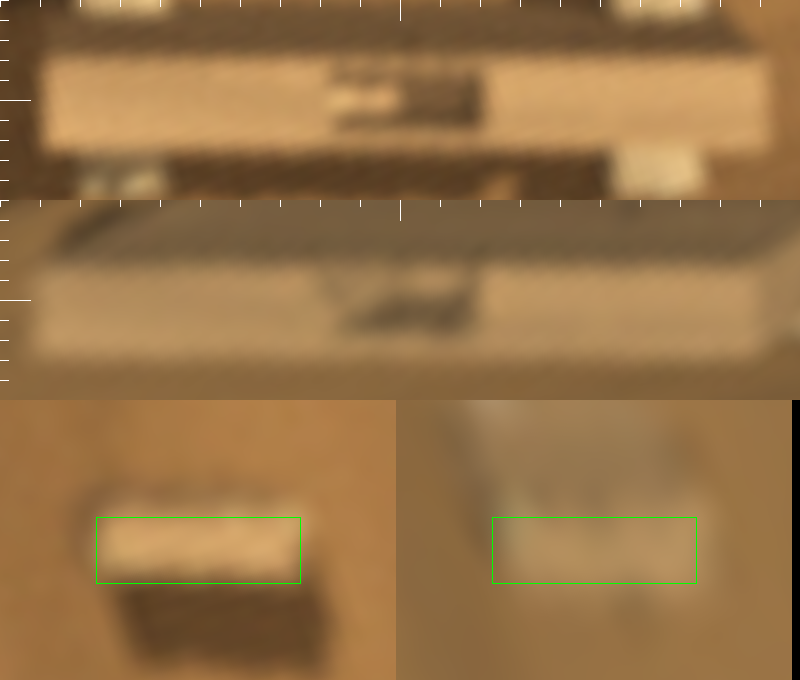

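```bash
cat >> h.py <<'E'
from scipy.spatial.transform import Rotation as Ro
def pose():
    o=telemetry.get_obs(); R=Ro.from_rotvec(o['orientation']).as_matrix()
    return np.array(o['ee_pos']),R,np.degrees(np.arctan2(R[1,0],R[0,0])),o
def plan(tgt,yaw,n,g):
    p,R,y,o=pose(); dy=(y-yaw+180)%360-180; step=(np.array(tgt)-p)/n
    print('t',round(o['t'],2),'p',p.round(1),'yaw',round(y,2),'tilt',R[:,2].round(3),'w',round(o['width'],1),'F',o['ft_force'].round(1),'need turn deg',round(dy,1))
    for i in range(n):
        a=np.radians(y-dy*i/n); X=np.array([np.cos(a),np.sin(a),0]);Y=np.array([np.sin(a),-np.cos(a),0])
        print([round(step@X/1000,4),round(step@Y/1000,4),round(-step[2]/1000,4),round(np.radians(dy/n),4),g])
E
python3 -c "
from h import *
plan((479.65,-260.1,200),-16.3,15,1)"
```

```text
t 0.1 p [ 207.6 -589.1  302. ] yaw 19.41 tilt [-0.     0.001 -1.   ] w 87.8 F [-0.5 -0.2 -0.2] need turn deg 35.7
[np.float64(0.0244), np.float64(-0.0147), np.float64(0.0068), np.float64(0.0416), 1]
[np.float64(0.0238), np.float64(-0.0157), np.float64(0.0068), np.float64(0.0416), 1]
[np.float64(0.0231), np.float64(-0.0166), np.float64(0.0068), np.float64(0.0416), 1]
[np.float64(0.0224), np.float64(-0.0176), np.float64(0.0068), np.float64(0.0416), 1]
[np.float64(0.0216), np.float64(-0.0185), np.float64(0.0068), np.float64(0.0416), 1]
[np.float64(0.0208), np.float64(-0.0194), np.float64(0.0068), np.float64(0.0416), 1]
[np.float64(0.02), np.float64(-0.0202), np.float64(0.0068), np.float64(0.0416), 1]
[np.float64(0.0192), np.float64(-0.021), np.float64(0.0068), np.float64(0.0416), 1]
[np.float64(0.0183), np.float64(-0.0218), np.float64(0.0068), np.float64(0.0416), 1]
[np.float64(0.0174), np.float64(-0.0226), np.float64(0.0068), np.float64(0.0416), 1]
[np.float64(0.0164), np.float64(-0.0233), np.float64(0.0068), np.float64(0.0416), 1]
[np.float64(0.0154), np.float64(-0.0239), np.float64(0.0068), np.float64(0.0416), 1]
[np.float64(0.0144), np.float64(-0.0245), np.float64(0.0068), np.float64(0.0416), 1]
[np.float64(0.0134), np.float64(-0.0251), np.float64(0.0068), np.float64(0.0416), 1]
[np.float64(0.0123), np.float64(-0.0257), np.float64(0.0068), np.float64(0.0416), 1]
```

Request:
send_rows:
  rows:
    - [0.0244, -0.0147, 0.007, 0.0416, 1]
    - [0.0238, -0.0157, 0.007, 0.0416, 1]
    - [0.0231, -0.0166, 0.007, 0.0416, 1]
    - [0.0224, -0.0176, 0.007, 0.0416, 1]
    - [0.0216, -0.0185, 0.007, 0.0416, 1]

```text
t: 0.6
ee_pos: [298.9, -478.6, 267.1]
orientation: [-3.135, -0.202, 0.0]
ft_force: [0.2, -0.3, 0.2]
width: 87.6
```

Request:
send_rows:
  rows:
    - [0.0208, -0.0194, 0.007, 0.0416, 1]
    - [0.02, -0.0202, 0.007, 0.0416, 1]
    - [0.0192, -0.021, 0.007, 0.0416, 1]
    - [0.0183, -0.0218, 0.007, 0.0416, 1]
    - [0.0174, -0.0226, 0.007, 0.0416, 1]

```text
t: 1.1
ee_pos: [389.7, -369.0, 232.2]
orientation: [-3.139, 0.124, 0.001]
ft_force: [-0.1, -0.3, -0.1]
width: 88.2
```

Request:
send_rows:
  rows:
    - [0.0164, -0.0233, 0.007, 0.0416, 1]
    - [0.0154, -0.0239, 0.007, 0.0416, 1]
    - [0.0144, -0.0245, 0.007, 0.0416, 1]
    - [0.0134, -0.0251, 0.007, 0.0416, 1]
    - [0.0123, -0.0257, 0.007, 0.0416, 1]

```text
t: 1.6
ee_pos: [480.4, -259.4, 197.2]
orientation: [-3.109, 0.449, 0.001]
ft_force: [0.8, -0.6, -0.7]
width: 88.1
```

Request:
send_rows:
  rows:
    - [0, 0, 0, 0, 1]
    - [0, 0, 0, 0, 1]

```text
t: 1.8
ee_pos: [479.8, -260.0, 197.3]
orientation: [-3.11, 0.443, 0.002]
ft_force: [-0.1, 0.6, 0.5]
width: 87.5
```

```bash
python3 -c "
from h import *
grab('top','top1');grab('side','side1')
plan((479.65,-260.1,96),-16.3,6,1)"
```

```text
t 1.9 p [ 479.4 -261.   197.7] yaw -16.33 tilt [-0. -0. -1.] w 87.6 F [-0.2 -0.6 -0.4] need turn deg -0.0
[np.float64(-0.0), np.float64(-0.0002), np.float64(0.017), np.float64(-0.0001), 1]
[np.float64(-0.0), np.float64(-0.0002), np.float64(0.017), np.float64(-0.0001), 1]
[np.float64(-0.0), np.float64(-0.0002), np.float64(0.017), np.float64(-0.0001), 1]
[np.float64(-0.0), np.float64(-0.0002), np.float64(0.017), np.float64(-0.0001), 1]
[np.float64(-0.0), np.float64(-0.0002), np.float64(0.017), np.float64(-0.0001), 1]
[np.float64(-0.0), np.float64(-0.0002), np.float64(0.017), np.float64(-0.0001), 1]
```

View pics/top1.png

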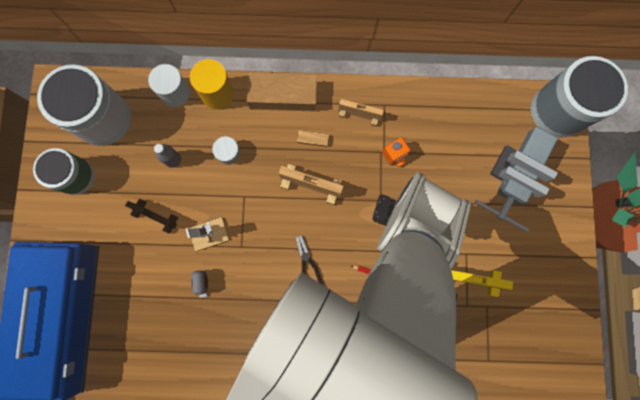

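View pics/side1.png

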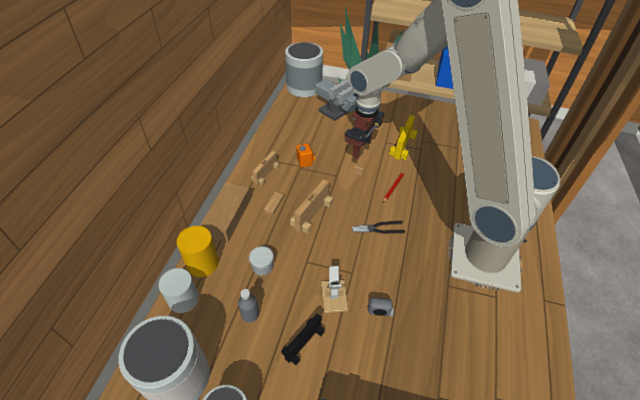

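The top view is now blocked over the block (397,224) by the arm. The side view shows the gripper at (362,140) directly above the block (358,170). Descending.

Request:
send_rows:
  rows:
    - [0, 0, 0.02, 0, 1]
    - [0, 0, 0.02, 0, 1]
    - [0, 0, 0.02, 0, 1]
    - [0, 0, 0.02, 0, 1]
    - [0, 0, 0.01, 0, 1]

```text
t: 2.4
ee_pos: [478.7, -261.1, 106.5]
orientation: [-3.109, 0.448, 0.002]
ft_force: [-0.5, 0.0, 0.7]
width: 87.7
```

Request:
send_rows:
  rows:
    - [0, 0, 0.011, 0, 1]
    - [0, 0, 0, 0, 1]
    - [0, 0, 0, 0, 1]
    - [0, 0, 0, 0, 0]
    - [0, 0, 0, 0, -0.5]

```text
t: 2.9
ee_pos: [480.3, -260.6, 97.4]
orientation: [3.109, -0.446, 0.002]
ft_force: [-0.3, -0.2, 0.5]
width: 75.0
```

Request:
send_rows:
  rows:
    - [0, 0, 0, 0, -1]
    - [0, 0, 0, 0, -1]
    - [0, 0, 0, 0, -1]
    - [0, 0, 0, 0, -1]
    - [0, 0, 0, 0, -1]

```text
t: 3.4
ee_pos: [479.9, -260.4, 96.7]
orientation: [-3.11, 0.446, 0.0]
ft_force: [-0.4, 0.3, -0.3]
width: 35.3
```

```bash
python3 -c "
from h import *
s=grab('side','side2')
plan((479.65,-260.1,200),-16.3,1,-1)
cv2.imwrite('pics/c2.png',cv2.resize(s['color'][110:210,310:410],None,fx=6,fy=6,interpolation=cv2.INTER_CUBIC))"
```

```text
t 3.45 p [ 479.9 -260.4   96.6] yaw -16.34 tilt [-0.  0. -1.] w 31.3 F [ 0.7  0.2 -0.4] need turn deg -0.0
[np.float64(-0.0003), np.float64(-0.0003), np.float64(-0.1034), np.float64(-0.0007), -1]
```

View pics/c2.png

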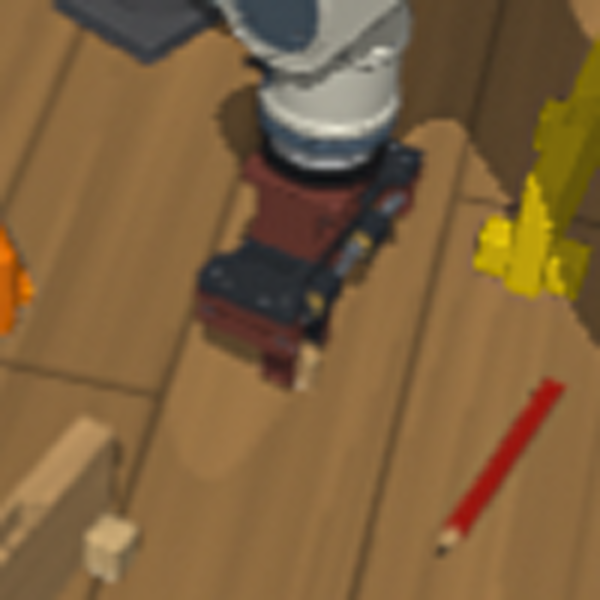

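The picture shows the fingers still closing around the block (crop (300,365)).

Request:
send_rows:
  rows:
    - [0, 0, 0, 0, -1]
    - [0, 0, 0, 0, -1]
    - [0, 0, 0, 0, -1]
    - [0, 0, 0, 0, -1]

```text
t: 3.85
ee_pos: [479.9, -260.4, 96.6]
orientation: [-3.11, 0.447, 0.0]
ft_force: [-0.3, 0.1, 0.5]
width: 10.5
```

Request:
send_rows:
  rows:
    - [0, 0, -0.01, 0, -1]
    - [0, 0, -0.03, 0, -1]
    - [0, 0, -0.03, 0, -1]
    - [0, 0, -0.03, 0, -1]
    - [0, 0, -0.02, 0, -1]

```text
t: 4.35
ee_pos: [480.4, -260.7, 219.5]
orientation: [3.109, -0.446, 0.004]
ft_force: [1.0, -0.1, 0.1]
width: 10.7
```

```bash
python3 -c "
from h import *
s=grab('side','side3')
plan((593.6,-14.4,216),73.4,14,-1)
cv2.imwrite('pics/c3.png',cv2.resize(s['color'][90:190,310:410],None,fx=6,fy=6,interpolation=cv2.INTER_CUBIC))"
```

```text
t 4.4 p [ 481.5 -261.4  221.9] yaw -16.34 tilt [ 0.006 -0.003 -1.   ] w 10.6 F [ 0.6 -0.6  1.1] need turn deg -89.7
[np.float64(0.0027), np.float64(-0.0192), np.float64(0.0004), np.float64(-0.1119), -1]
[np.float64(0.0048), np.float64(-0.0188), np.float64(0.0004), np.float64(-0.1119), -1]
[np.float64(0.0069), np.float64(-0.0181), np.float64(0.0004), np.float64(-0.1119), -1]
[np.float64(0.0089), np.float64(-0.0172), np.float64(0.0004), np.float64(-0.1119), -1]
[np.float64(0.0108), np.float64(-0.0161), np.float64(0.0004), np.float64(-0.1119), -1]
[np.float64(0.0125), np.float64(-0.0148), np.float64(0.0004), np.float64(-0.1119), -1]
[np.float64(0.0141), np.float64(-0.0133), np.float64(0.0004), np.float64(-0.1119), -1]
[np.float64(0.0155), np.float64(-0.0117), np.float64(0.0004), np.float64(-0.1119), -1]
[np.float64(0.0167), np.float64(-0.0099), np.float64(0.0004), np.float64(-0.1119), -1]
[np.float64(0.0177), np.float64(-0.008), np.float64(0.0004), np.float64(-0.1119), -1]
[np.float64(0.0184), np.float64(-0.0059), np.float64(0.0004), np.float64(-0.1119), -1]
[np.float64(0.019), np.float64(-0.0038), np.float64(0.0004), np.float64(-0.1119), -1]
[np.float64(0.0193), np.float64(-0.0017), np.float64(0.0004), np.float64(-0.1119), -1]
[np.float64(0.0194), np.float64(0.0005), np.float64(0.0004), np.float64(-0.1119), -1]
```

View pics/c3.png

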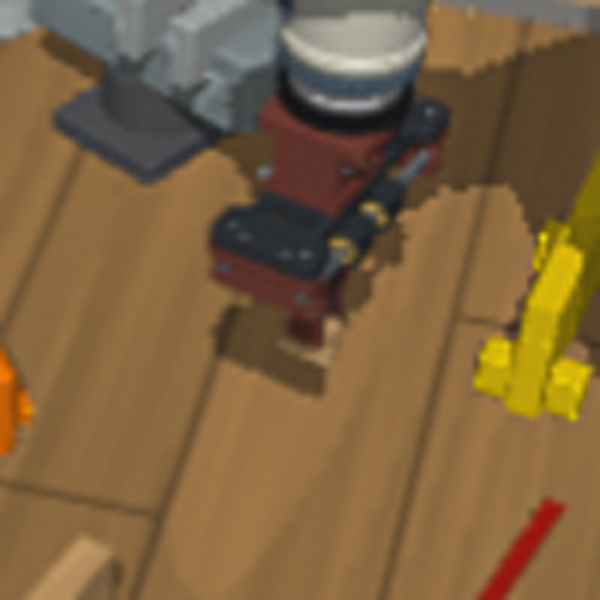

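Block is held (10.7 mm, seen at crop (320,345)). I'll carry it over the slot while turning.

Request:
send_rows:
  rows:
    - [0.0027, -0.0192, 0, -0.112, -1]
    - [0.0048, -0.0188, 0, -0.112, -1]
    - [0.0069, -0.0181, 0, -0.112, -1]
    - [0.0089, -0.0172, 0, -0.112, -1]
    - [0.0108, -0.0161, 0, -0.112, -1]

```text
t: 4.9
ee_pos: [520.0, -171.4, 216.7]
orientation: [-3.111, -0.437, 0.0]
ft_force: [0.3, 0.4, -0.2]
width: 10.5
```

Request:
send_rows:
  rows:
    - [0.0125, -0.0148, 0, -0.112, -1]
    - [0.0141, -0.0133, 0, -0.112, -1]
    - [0.0155, -0.0117, 0, -0.112, -1]
    - [0.0167, -0.0099, 0, -0.112, -1]
    - [0.0177, -0.008, 0, -0.112, -1]

```text
t: 5.4
ee_pos: [560.0, -83.0, 216.6]
orientation: [-2.869, -1.28, 0.0]
ft_force: [0.5, -0.9, 1.0]
width: 10.5
```

Request:
send_rows:
  rows:
    - [0.0184, -0.0059, 0, -0.112, -1]
    - [0.019, -0.0038, 0, -0.112, -1]
    - [0.0193, -0.0017, 0, -0.112, -1]
    - [0.0194, 0.0005, 0, -0.112, -1]
    - [0, 0, 0, 0, -1]

```text
t: 5.9
ee_pos: [592.6, -11.6, 216.7]
orientation: [2.514, 1.884, 0.001]
ft_force: [0.1, -0.1, 0.0]
width: 10.8
```

Request:
send_rows:
  rows:
    - [0, 0, 0, 0, -1]

```text
t: 6.0
ee_pos: [591.6, -13.2, 216.5]
orientation: [-2.518, -1.878, 0.001]
ft_force: [-0.7, 0.2, -0.0]
width: 10.8
```

```bash
python3 -c "
from h import *
s=grab('side','side4');t=grab('top','top4')
plan((595.1,-13.7,196),73.4,1,-1)
a=cv2.resize(s['color'][130:230,270:370],None,fx=4,fy=4,interpolation=cv2.INTER_CUBIC)
b=cv2.resize(t['color'][130:230,270:370],None,fx=4,fy=4,interpolation=cv2.INTER_CUBIC)
cv2.imwrite('pics/c4.png',np.hstack([a,b]))"
```

```text
t 6.1 p [591.5 -13.9 216.5] yaw 73.38 tilt [-0.001 -0.    -1.   ] w 10.7 F [-0.1  0.2 -0.6] need turn deg -0.0
[np.float64(0.0012), np.float64(0.0034), np.float64(0.0205), np.float64(-0.0004), -1]
```

View pics/c4.png

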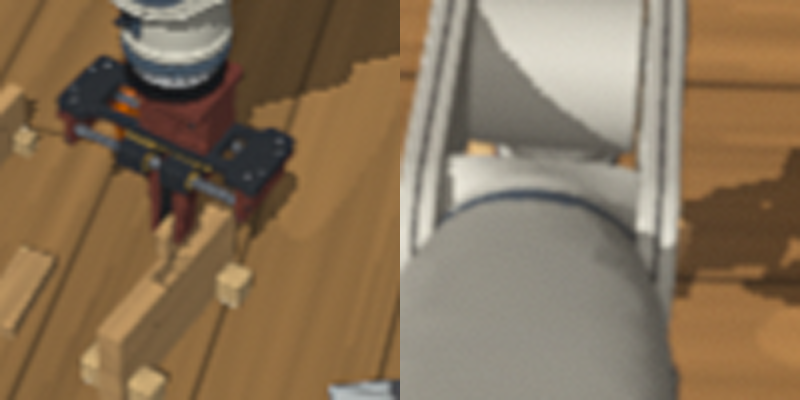

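Request:
send_rows:
  rows:
    - [0.0012, 0.0034, 0.01, 0, -1]
    - [0, 0, 0.01, 0, -1]
    - [0, 0, 0, 0, -1]

```text
t: 6.4
ee_pos: [594.5, -13.5, 194.6]
orientation: [-2.516, -1.877, 0.004]
ft_force: [-0.5, -0.1, -0.4]
width: 10.6
```

```bash
cat > ov.py <<'E'
from h import *
def box(c,yaw,lx,ly,z0,z1):
    a=np.radians(yaw);X=np.array([np.cos(a),np.sin(a)]);Y=np.array([-X[1],X[0]])
    return [np.r_[np.array(c)+sx*lx/2*X+sy*ly/2*Y,z] for z in(z0,z1) for sx,sy in((1,1),(-1,1),(-1,-1),(1,-1))]
def overlay(im,boxes,x0,y0,w,h,S):
    c=cv2.resize(im['color'][y0:y0+h,x0:x0+w],None,fx=S,fy=S,interpolation=cv2.INTER_CUBIC); raw=c.copy()
    for b,col in boxes:
        q=((proj(im,b)-[x0,y0]+.5)*S-.5)
        for i,j in[(0,1),(1,2),(2,3),(3,0),(4,5),(5,6),(6,7),(7,4),(0,4),(1,5),(2,6),(3,7)]:
            cv2.line(c,tuple(int(k) for k in q[i].round()),tuple(int(k) for k in q[j].round()),col,1)
    return np.hstack([raw,c])
E
python3 -c "
from ov import *
s=grab('side','side5')
p,R,y,o=pose(); print(p,y,o['ft_force'])
bz=p[2]-96.6
B=[(box(p[:2],y,34,11,bz,bz+28),(0,255,0)),(box((595.1,-13.7),73.4,180,22,0,90),(255,0,0)),(box((595.1,-13.7),73.4,37.5,14.5,90,90),(0,0,255))]
cv2.imwrite('pics/c5.png',overlay(s,B,286,165,50,65,8))"
```

```text
[594.78793456 -13.4088967  195.33770087] 73.45375705454735 [ 0.48012382 -0.06303649  0.18366285]
```

View pics/c5.png

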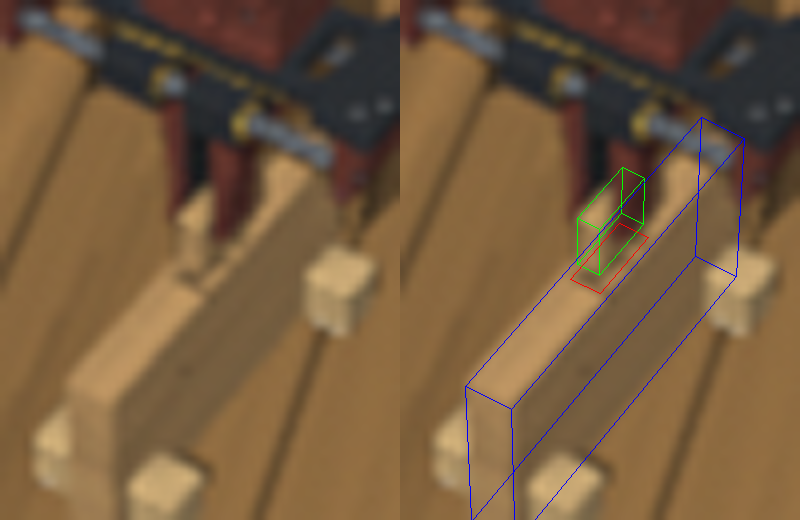

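```bash
python3 -c "
from ov import *
s=load('side5');p=(594.8,-13.5,195.8);y=73.4
bz=p[2]-96.6
B=[(box(p[:2],y,34,11,bz,bz+28),(0,255,0)),(box((595.1,-13.7),73.4,180,22,0,90),(255,0,0)),(box((595.1,-13.7),73.4,37.5,14.5,90,90),(0,0,255))]
cv2.imwrite('pics/c5b.png',overlay(s,B,303,180,20,25,20))"
```

```text
(no output)
```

View pics/c5b.png

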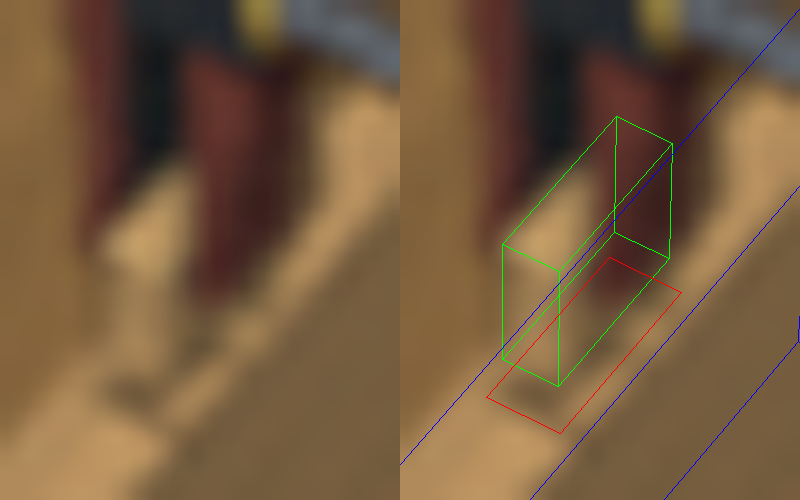

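The overlay shows the held block (crop (130,260)) and the slot mouth (crop (130,400)) aligned to within about 0.5 mm. Lowering in small steps and watching force.

Request:
send_rows:
  rows:
    - [-0.0003, 0.0002, 0.004, 0, -1]
    - [0, 0, 0.004, 0, -1]
    - [0, 0, 0.002, 0, -1]
    - [0, 0, 0.002, 0, -1]

```text
t: 6.85
ee_pos: [595.6, -13.4, 184.5]
orientation: [-2.517, -1.88, 0.0]
ft_force: [-0.6, 0.4, 0.0]
width: 10.4
```

Request:
send_rows:
  rows:
    - [0, 0, 0.002, 0, -1]
    - [0, 0, 0.002, 0, -1]

```text
t: 7.05
ee_pos: [595.7, -13.4, 180.6]
orientation: [2.517, 1.88, 0.0]
ft_force: [-0.2, 0.3, -0.4]
width: 10.7
```

Request:
send_rows:
  rows:
    - [0, 0, 0.002, 0, -1]
    - [0, 0, 0.002, 0, -1]
    - [0, 0, 0.002, 0, -1]
    - [0, 0, 0.001, 0, -1]
    - [0, 0, 0, 0, -1]

```text
t: 7.55
ee_pos: [595.6, -13.4, 173.5]
orientation: [-2.517, -1.88, 0.0]
ft_force: [0.1, 0.8, 0.6]
width: 10.7
```

```bash
python3 -c "
from ov import *
s=grab('side','side6');p,R,y,o=pose();print(p,y,o['ft_force'],o['moment'],o['width'])
bz=p[2]-96.6
B=[(box(p[:2],y,34,11,bz,bz+28),(0,255,0)),(box((595.1,-13.7),73.4,37.5,14.5,90,90),(0,0,255))]
cv2.imwrite('pics/c6.png',overlay(s,B,296,175,34,40,11))"
```

```text
[595.62663577 -13.42104064 173.59257058] 73.49837686329981 [-0.70526514  0.47066992  0.46363162] [-0.05265672 -0.07626008  0.01302107] 10.72905887725908
```

View pics/c6.png

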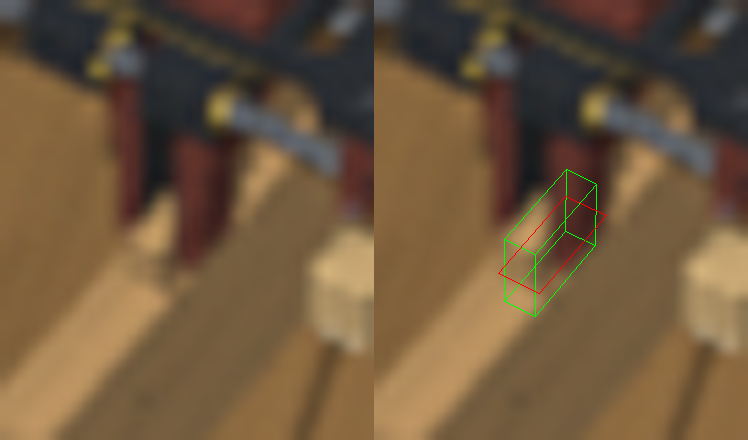

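The block is about 13 mm into the slot with no load (crop (155,240)). Releasing it, then moving up.

Request:
send_rows:
  rows:
    - [0, 0, 0, 0, -0.4]
    - [0, 0, 0, 0, -0.2]
    - [0, 0, 0, 0, 0]
    - [0, 0, 0, 0, 0]
    - [0, 0, 0, 0, 0]

```text
t: 8.1
ee_pos: [595.7, -13.4, 173.7]
orientation: [2.517, 1.88, 0.0]
ft_force: [0.1, 0.4, 0.2]
width: 42.9
```

Request:
send_rows:
  rows:
    - [0, 0, -0.01, 0, 0]
    - [0, 0, -0.02, 0, -0.4]
    - [0, 0, -0.01, 0, -1]
    - [0, 0, 0, 0, -1]
    - [0, 0, 0, 0, -1]

```text
t: 8.6
ee_pos: [595.7, -13.4, 213.9]
orientation: [2.517, 1.879, 0.001]
ft_force: [-1.1, 0.8, -0.7]
width: 15.8
```

Request:
send_rows:
  rows:
    - [0, 0, 0, 0, -1]
    - [0, 0, 0, 0, -1]
    - [0, 0, 0, 0, -1]
    - [0, 0, 0, 0, -1]

```text
t: 9.0
ee_pos: [595.5, -13.4, 213.3]
orientation: [-2.517, -1.879, 0.001]
ft_force: [-0.7, -1.0, -0.2]
width: 0.8
```

```bash
python3 -c "
from ov import *
s=grab('side','side7');p,R,y,o=pose();print(p,y,o['ft_force'],o['moment'],o['width'])
B=[(box((595.1,-13.7),73.4,37.5,14.5,90,90),(0,0,255))]
cv2.imwrite('pics/c7.png',overlay(s,B,296,175,34,40,11))"
```

```text
[595.55852113 -13.40017237 213.37482605] 73.50217520666371 [ 0.07436425  0.30218609 -0.27675901] [ 0.01846836 -0.07947659 -0.02026849] 0.5448398156415987
```

View pics/c7.png

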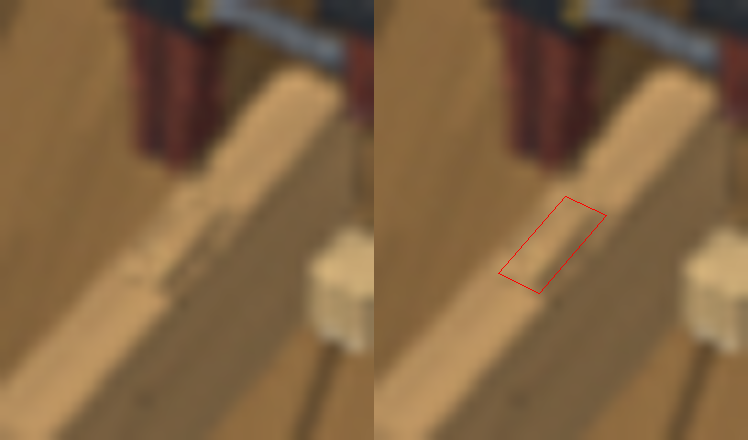

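The block appears to have dropped nearly in (crop (180,235)). Pressing with the closed fingers.

Request:
send_rows:
  rows:
    - [0, 0, 0.015, 0, -1]
    - [0, 0, 0.015, 0, -1]
    - [0, 0, 0.006, 0, -1]
    - [0, 0, 0.003, 0, -1]
    - [0, 0, 0.001, 0, -1]

```text
t: 9.55
ee_pos: [595.4, -13.4, 172.9]
orientation: [-2.517, -1.879, 0.001]
ft_force: [-0.1, -0.2, 0.0]
width: 0.4
```

Request:
send_rows:
  rows:
    - [0, 0, 0.001, 0, -1]
    - [0, 0, 0.001, 0, -1]
    - [0, 0, 0, 0, -1]

```text
t: 9.85
ee_pos: [595.8, -13.4, 171.9]
orientation: [2.517, 1.879, 0.001]
ft_force: [-0.1, -0.4, -0.1]
width: 0.5
```

Request:
send_rows:
  rows:
    - [0, 0, 0.001, 0, -1]
    - [0, 0, 0, 0, -1]

```text
t: 10.05
ee_pos: [595.7, -13.4, 170.8]
orientation: [2.517, 1.88, 0.0]
ft_force: [0.2, 0.5, 0.1]
width: 0.1
```

Request:
send_rows:
  rows:
    - [0, 0, 0.001, 0, -1]
    - [0, 0, 0, 0, -1]

```text
t: 10.25
ee_pos: [595.8, -13.4, 170.4]
orientation: [2.517, 1.88, 0.001]
ft_force: [-1.7, -0.4, 6.1]
width: 0.4
```

Request:
send_rows:
  rows:
    - [0, 0, 0.0005, 0, -1]
    - [0, 0, 0, 0, -1]

```text
t: 10.45
ee_pos: [595.8, -13.4, 170.3]
orientation: [2.517, 1.879, 0.001]
ft_force: [-2.7, 1.2, 11.0]
width: 0.5
```

Request:
send_rows:
  rows:
    - [0, 0, 0.001, 0, -1]
    - [0, 0, 0, 0, -1]
    - [0, 0, 0, 0, -1]

```text
t: 10.75
ee_pos: [595.8, -13.4, 170.2]
orientation: [2.517, 1.879, 0.001]
ft_force: [-7.3, 0.7, 18.2]
width: 0.6
```

Request:
send_rows:
  rows:
    - [0, 0, 0.0005, 0, -1]
    - [0, 0, 0, 0, -1]
    - [0, 0, 0, 0, -1]

```text
t: 11.05
ee_pos: [595.8, -13.4, 170.2]
orientation: [2.517, 1.879, 0.001]
ft_force: [-8.2, 0.1, 22.5]
width: 0.3
```

Request:
send_rows:
  rows:
    - [0, 0, -0.02, 0, -1]
    - [0, 0, -0.03, 0, -1]
    - [-0.03, 0, -0.03, 0, 0]
    - [-0.03, 0, -0.03, 0, 1]
    - [0, 0, 0, 0, 1]

```text
t: 11.55
ee_pos: [579.8, -73.5, 281.9]
orientation: [2.515, 1.874, 0.007]
ft_force: [-0.1, -0.3, 0.2]
width: 21.2
```

```bash
python3 -c "
from ov import *
s=grab('side','side8');p,R,y,o=pose();print(p,y,o['ft_force'],o['moment'],o['width'])
B=[(box((595.1,-13.7),73.4,37.5,14.5,90,90),(0,0,255))]
cv2.imwrite('pics/c8.png',overlay(s,B,291,180,34,40,11))"
```

```text
[579.25422166 -72.23720339 279.80633666] 73.36506342741389 [ 0.09990181  0.35234305 -0.16669113] [ 0.02019394 -0.07430272 -0.01797767] 25.14797045165442
```

View pics/c8.png

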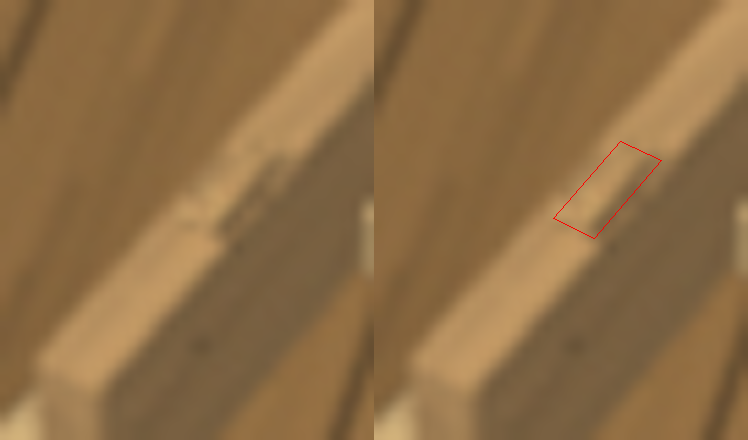

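The block looks flush in the mouth (crop (230,190)), and contact stopped at finger tip z≈90.2. Next is the clamp pose, from the initial images.

Run:
```python
from ov import *
t=load('top0');s=load('side0')
o=[]
c=(437,264);yaw=20.5
for im in(t,s):
    r=rect(im,c,np.radians(yaw),12,65,65,3); cv2.rectangle(r,(195-105,195-150),(195+105,195+150),(0,255,0),1); o.append(r)
W=world(t);m=(np.hypot(W[...,0]-c[0],W[...,1]-c[1])<90)&(abs(W[...,2]-12)<4)
a=np.radians(yaw);X=np.array([np.cos(a),np.sin(a)]);Y=np.array([-X[1],X[0]])
for im in(t,s):
    W=world(im);d=W[...,:2]-c;lx=d@X;ly=d@Y;Z=W[...,2]
    m=(abs(lx)<60)&(abs(ly)<70)&(Z>8)&(Z<16); print('base x',np.percentile(lx[m],[1,99]),'y',np.percentile(ly[m],[1,99]))
    for lo,hi in((60,80),(80,95),(95,110),(110,130)):
        m=(abs(lx)<60)&(abs(ly)<70)&(Z>lo)&(Z<hi); print(lo,m.sum(),'x',np.percentile(lx[m],[2,50,98]).round(1),'y',np.percentile(ly[m],[2,50,98]).round(1))
    m=(abs(lx)<60)&(abs(ly)<70)&(Z>100); print(cv2.minAreaRect(W[m][:,:2].astype(np.float32)))
cv2.imwrite('pics/base.png',np.hstack(o))
```

```text
base x [-26.85282105  42.42728688] y [-39.43383975  58.63611363]
60 75 x [-3.8  8.4 24.3] y [-2.4 10.5 23.2]
80 58 x [-2.1 10.9 22.3] y [-6.4 13.5 28.1]
95 48 x [-2.5  9.2 21.5] y [-13.1  29.   34.4]
110 68 x [-2.2 10.8 22.3] y [-21.5  34.3  42.1]
((443.1245422363281, 277.5384521484375), (26.964975357055664, 64.29773712158203), 20.250009536743164)
base x [-24.10456615  45.29256831] y [-39.71909704  59.34879831]
60 43 x [ 0.2 15.7 26.3] y [-5.6  9.7 22.7]
80 71 x [ 2.3 13.7 26. ] y [-10.1  -4.3  27.9]
95 49 x [ 2.2 11.1 25.2] y [-17.2 -11.2  34.2]
110 65 x [ 1.3 14.  25.7] y [-21.2 -14.1  40.1]
((447.0325927734375, 277.0579528808594), (25.660839080810547, 63.12335968017578), 22.159130096435547)
```

View pics/base.png

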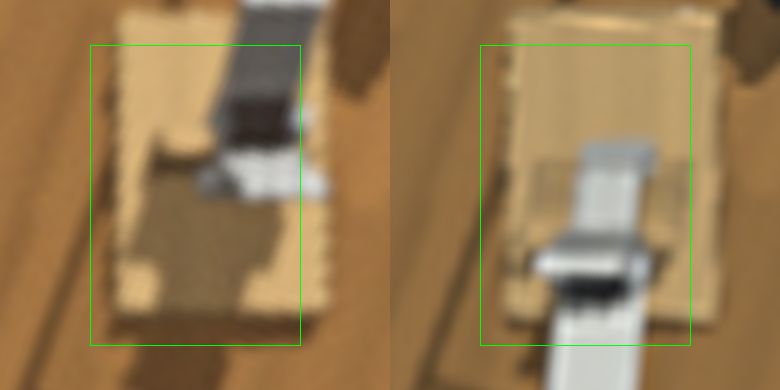

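Clamp estimates: top gives (443.1,277.5) and the side frame gives (445,277.3). I use (444.4,277.4), yaw 20.5°. The stand base measures 70x100 mm, as it should.

```bash
python3 -c "
from h import *
plan((444.4,277.4,270),20.5,15,1)"|sed 's/np.float64(\([^)]*\))/\1/g'
```

```text
t 11.6 p [579.3 -72.2 279.8] yaw 73.37 tilt [ 0.004 -0.001 -1.   ] w 25.1 F [ 0.1  0.4 -0.2] need turn deg 52.9
[0.0198, -0.0153, 0.0007, 0.0615, 1]
[0.0188, -0.0165, 0.0007, 0.0615, 1]
[0.0177, -0.0176, 0.0007, 0.0615, 1]
[0.0166, -0.0187, 0.0007, 0.0615, 1]
[0.0154, -0.0196, 0.0007, 0.0615, 1]
[0.0142, -0.0206, 0.0007, 0.0615, 1]
[0.0129, -0.0214, 0.0007, 0.0615, 1]
[0.0116, -0.0221, 0.0007, 0.0615, 1]
[0.0102, -0.0228, 0.0007, 0.0615, 1]
[0.0088, -0.0234, 0.0007, 0.0615, 1]
[0.0073, -0.0239, 0.0007, 0.0615, 1]
[0.0058, -0.0243, 0.0007, 0.0615, 1]
[0.0043, -0.0246, 0.0007, 0.0615, 1]
[0.0028, -0.0248, 0.0007, 0.0615, 1]
[0.0013, -0.025, 0.0007, 0.0615, 1]
```

Request:
send_rows:
  rows:
    - [0.0198, -0.0153, 0, 0.0615, 1]
    - [0.0188, -0.0165, 0, 0.0615, 1]
    - [0.0177, -0.0176, 0, 0.0615, 1]
    - [0.0166, -0.0187, 0, 0.0615, 1]
    - [0.0154, -0.0196, 0, 0.0615, 1]

```text
t: 12.1
ee_pos: [532.3, 47.2, 276.2]
orientation: [-2.776, -1.468, 0.003]
ft_force: [0.6, -0.7, -0.7]
width: 65.1
```

Request:
send_rows:
  rows:
    - [0.0142, -0.0206, 0, 0.0615, 1]
    - [0.0129, -0.0214, 0, 0.0615, 1]
    - [0.0116, -0.0221, 0, 0.0615, 1]
    - [0.0102, -0.0228, 0, 0.0615, 1]
    - [0.0088, -0.0234, 0, 0.0615, 1]

```text
t: 12.6
ee_pos: [486.8, 163.5, 276.3]
orientation: [-2.969, -1.027, 0.003]
ft_force: [-0.2, 0.4, 0.4]
width: 88.0
```

Request:
send_rows:
  rows:
    - [0.0073, -0.0239, 0, 0.0615, 1]
    - [0.0058, -0.0243, 0, 0.0615, 1]
    - [0.0043, -0.0246, 0, 0.0615, 1]
    - [0.0028, -0.0248, 0, 0.0615, 1]
    - [0.0013, -0.025, 0, 0.0615, 1]

```text
t: 13.1
ee_pos: [441.4, 279.7, 276.3]
orientation: [3.091, 0.56, -0.003]
ft_force: [0.0, -0.5, 0.1]
width: 87.5
```

Request:
send_rows:
  rows:
    - [0, 0, 0, 0, 1]
    - [0, 0, 0, 0, 1]

```text
t: 13.3
ee_pos: [441.9, 278.8, 276.6]
orientation: [3.089, 0.568, -0.003]
ft_force: [0.3, 0.6, 0.1]
width: 87.6
```

```bash
python3 -c "
from ov import *
s=grab('side','side9');t=grab('top','top9')
plan((444.4,277.4,200),20.5,1,1)
B=[(box((595.1,-13.7),73.4,180,22,0,90),(255,0,0)),(box((595.1,-13.7),73.4,37.5,14.5,90,90),(0,0,255))]
a=overlay(t,B,290,165,50,40,8);b=np.hstack([cv2.resize(x['color'][y:y+70,u:u+100],None,fx=4,fy=4) for x,u,y in((s,285,235),(t,160,200))])
cv2.imwrite('pics/c9.png',np.vstack([a,b]))"
```

```text
t 13.4 p [442.6 277.9 277. ] yaw 20.7 tilt [-0.001 -0.001 -1.   ] w 88.0 F [-0.2 -0.7 -0.1] need turn deg 0.2
[np.float64(0.0015), np.float64(0.0011), np.float64(0.077), np.float64(0.0034), 1]
```

View pics/c9.png

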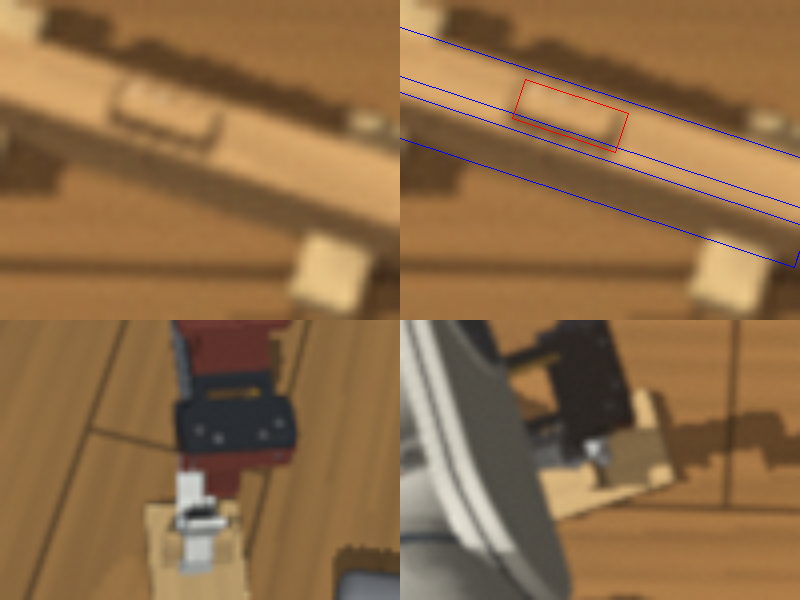

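The top view shows the block filling the slot, level with the edge (crop (165,115)). The gripper is above the clamp, so I descend.

Request:
send_rows:
  rows:
    - [0.0015, 0.0005, 0.02, 0.003, 1]
    - [0, 0, 0.025, 0, 1]
    - [0, 0, 0.02, 0, 1]
    - [0, 0, 0, 0, 1]
    - [0, 0, 0, 0, 1]

```text
t: 13.9
ee_pos: [444.6, 277.8, 212.7]
orientation: [3.091, 0.557, -0.001]
ft_force: [0.9, -0.0, -0.2]
width: 88.0
```

```bash
python3 -c "
from ov import *
s=grab('side','side10');t=grab('top','top10')
plan((444.4,277.4,168),20.5,1,1)
b=np.hstack([cv2.resize(x['color'][y:y+70,u:u+70],None,fx=5,fy=5,interpolation=cv2.INTER_CUBIC) for x,u,y in((s,300,225),(t,170,200))])
cv2.imwrite('pics/c10.png',b)"
```

```text
t 14.0 p [445.1 278.4 213.7] yaw 20.44 tilt [ 0.001  0.001 -1.   ] w 87.6 F [-0.1 -0.9  0.3] need turn deg -0.1
[np.float64(-0.001), np.float64(0.0007), np.float64(0.0457), np.float64(-0.001), 1]
```

View pics/c10.png

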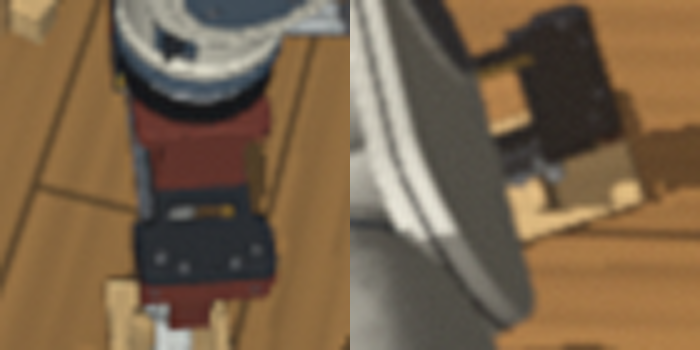

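```bash
python3 -c "
from ov import *
s=load('side10');s0=load('side0');p=np.array([444.7,278]);a=np.radians(20.45);X=np.array([np.cos(a),np.sin(a)]);Y=np.array([-X[1],X[0]])
f=box(p+50.7*Y,20.45,20,13.5,133,160)
c=np.array([444.4,277.4])
h=[box(c+sg*26*Y,20.5,26,13,100,122) for sg in(1,-1)]
h1=box(c,20.5,26,65,122,122); st=box((442.1,276.7),20.5,70,100,0,12)
B=[(f,(0,255,0)),(h1,(0,0,255)),(st,(255,0,0))]
cv2.imwrite('pics/c11.png',np.vstack([overlay(s,B,305,250,55,65,6),overlay(s0,B[1:],305,250,55,65,6)])[:, :])"
```

```text
(no output)
```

View pics/c11.png

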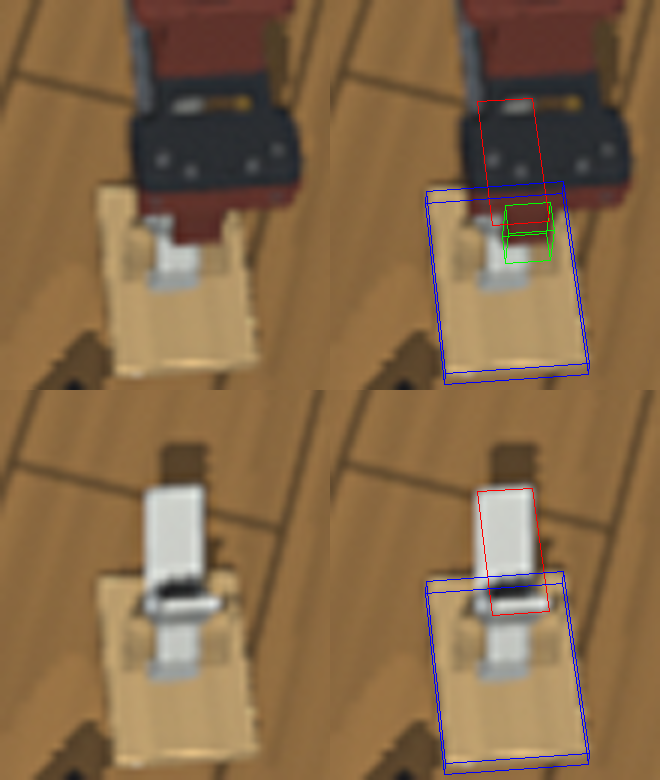

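The overlay agrees: the finger is predicted at (338,290) and seen there, with the handles within 1 mm. Descending and squeezing.

Request:
send_rows:
  rows:
    - [-0.0005, 0.0003, 0.015, 0, 1]
    - [0, 0, 0.015, 0, 1]
    - [0, 0, 0.01, 0, 1]
    - [0, 0, 0.005, 0, 1]
    - [0, 0, 0, 0, 1]

```text
t: 14.5
ee_pos: [444.0, 277.9, 167.6]
orientation: [3.092, 0.558, -0.0]
ft_force: [-0.4, 0.3, 0.6]
width: 87.9
```

Request:
send_rows:
  rows:
    - [0, 0, 0, 0, 0.4]
    - [0, 0, 0, 0, 0.2]
    - [0, 0, 0, 0, 0]
    - [0, 0, 0, 0, -0.3]
    - [0, 0, 0, 0, -1]

```text
t: 15.0
ee_pos: [445.2, 278.6, 169.3]
orientation: [-3.09, -0.558, -0.005]
ft_force: [-0.6, 0.1, 15.7]
width: 51.4
```

Request:
send_rows:
  rows:
    - [0, 0, 0, 0, -1]
    - [0, 0, 0, 0, -1]
    - [0, 0, 0, 0, -1]
    - [0, 0, 0, 0, -1]
    - [0, 0, 0, 0, -1]

```text
t: 15.5
ee_pos: [446.7, 277.0, 170.5]
orientation: [3.089, 0.561, 0.009]
ft_force: [5.0, -14.3, 24.4]
width: 32.3
```

Request:
send_rows:
  rows:
    - [0, 0, 0, 0, -1]
    - [0, 0, 0, 0, -1]
    - [0, 0, 0, 0, -1]

```text
t: 15.8
ee_pos: [446.7, 277.0, 170.5]
orientation: [3.089, 0.561, 0.009]
ft_force: [4.8, -14.9, 24.1]
width: 31.8
```

```bash
python3 -c "
from ov import *
s=grab('side','side12');t=grab('top','top12')
plan((444.4,277.4,168),20.5,1,1)
b=np.hstack([cv2.resize(x['color'][y:y+80,u:u+80],None,fx=5,fy=5,interpolation=cv2.INTER_CUBIC) for x,u,y in((s,300,230),(t,170,200))])
cv2.imwrite('pics/c12.png',b)"
```

```text
t 15.9 p [446.7 277.  170.6] yaw 20.59 tilt [ 0.006 -0.001 -1.   ] w 32.0 F [  4.5 -14.3  24.6] need turn deg 0.1
[np.float64(-0.002), np.float64(-0.0011), np.float64(0.0026), np.float64(0.0016), 1]
```

View pics/c12.png

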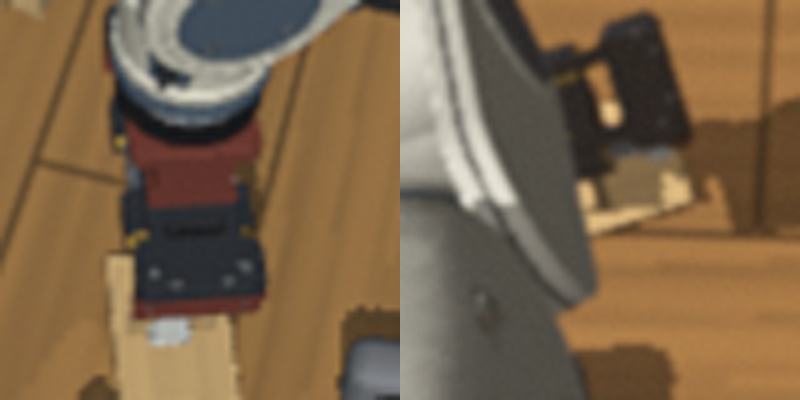

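The width has stopped at 32 mm instead of 27, with 24 N upward on the tool, so the clamp is being pressed down onto its stand. Easing up.

Request:
send_rows:
  rows:
    - [0, 0, -0.001, 0, -1]
    - [0, 0, -0.001, 0, -1]
    - [0, 0, 0, 0, -1]

```text
t: 16.2
ee_pos: [444.6, 278.2, 170.3]
orientation: [-3.091, -0.559, -0.003]
ft_force: [2.0, -2.2, 7.5]
width: 26.5
```

Request:
send_rows:
  rows:
    - [0, 0, -0.001, 0, -1]
    - [0, 0, -0.001, 0, -1]
    - [0, 0, 0, 0, -1]

```text
t: 16.5
ee_pos: [443.5, 278.0, 171.3]
orientation: [3.091, 0.558, -0.002]
ft_force: [-0.6, 0.4, -0.4]
width: 26.8
```

Now fully squeezed (26.8 mm) with the load gone. Lifting straight up.

Request:
send_rows:
  rows:
    - [0, 0, -0.005, 0, -1]
    - [0, 0, -0.01, 0, -1]
    - [0, 0, -0.015, 0, -1]
    - [0, 0, -0.02, 0, -1]
    - [0, 0, -0.02, 0, -1]

```text
t: 17.0
ee_pos: [443.9, 278.0, 242.9]
orientation: [-3.092, -0.558, 0.0]
ft_force: [0.3, 1.0, 0.2]
width: 26.5
```

Request:
send_rows:
  rows:
    - [0, 0, -0.02, 0, -1]
    - [0, 0, -0.02, 0, -1]
    - [0, 0, -0.01, 0, -1]
    - [0, 0, 0, 0, -1]
    - [0, 0, 0, 0, -1]

```text
t: 17.5
ee_pos: [443.7, 277.8, 291.4]
orientation: [3.092, 0.558, -0.0]
ft_force: [-0.7, -0.4, -0.7]
width: 26.6
```

```bash
python3 -c "
from ov import *
s=grab('side','side13');t=grab('top','top13')
plan((595.4,-13.5,290),73.4,16,-1)
b=np.hstack([cv2.resize(x['color'][y:y+80,u:u+80],None,fx=5,fy=5,interpolation=cv2.INTER_CUBIC) for x,u,y in((s,300,220),(t,170,200))])
cv2.imwrite('pics/c13.png',b)"|sed 's/np.float64(\([^)]*\))/\1/g'
```

```text
t 17.6 p [443.5 277.7 290.7] yaw 20.47 tilt [-0.002 -0.001 -1.   ] w 26.7 F [-0.7  0.1 -1.6] need turn deg -52.9
[0.0025, 0.0204, 0.0, -0.0577, -1]
[0.0014, 0.0205, 0.0, -0.0577, -1]
[0.0002, 0.0205, 0.0, -0.0577, -1]
[-0.001, 0.0205, 0.0, -0.0577, -1]
[-0.0022, 0.0204, 0.0, -0.0577, -1]
[-0.0034, 0.0202, 0.0, -0.0577, -1]
[-0.0045, 0.02, 0.0, -0.0577, -1]
[-0.0057, 0.0197, 0.0, -0.0577, -1]
[-0.0068, 0.0194, 0.0, -0.0577, -1]
[-0.0079, 0.0189, 0.0, -0.0577, -1]
[-0.009, 0.0184, 0.0, -0.0577, -1]
[-0.01, 0.0179, 0.0, -0.0577, -1]
[-0.0111, 0.0173, 0.0, -0.0577, -1]
[-0.012, 0.0166, 0.0, -0.0577, -1]
[-0.013, 0.0159, 0.0, -0.0577, -1]
[-0.0139, 0.0151, 0.0, -0.0577, -1]
```

View pics/c13.png

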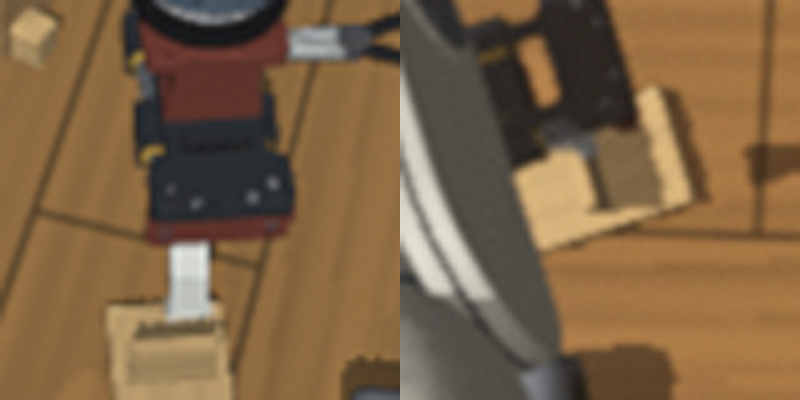

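The clamp is lifted clear (jaw at side px (338,276)) and the stand is empty. Measuring the jaw tip height, then carrying on.

```bash
python3 -c "
from ov import *
s=load('side13');W=world(s)
for v in range(266,288): print(v,W[v,337].round(0),s['color'][v,337])
sub=W[262:290,330:346].reshape(-1,3); m=(sub[:,2]>100); print(np.nanpercentile(sub[m],[1,50,99],axis=0).round(1))
"
```

```text
266 [430. 357. 303.] [40 48 93]
267 [429. 358. 301.] [43 50 92]
268 [429. 357. 295.] [103 110 130]
269 [439. 291. 184.] [182 187 191]
270 [438. 292. 180.] [214 220 216]
271 [438. 295. 180.] [211 215 214]
272 [437. 296. 177.] [210 215 213]
273 [437. 296. 172.] [210 215 212]
274 [437. 297. 169.] [209 215 211]
275 [436. 300. 168.] [194 200 196]
276 [435. 304. 170.] [184 190 187]
277 [435. 301. 161.] [188 193 191]
278 [435. 303. 158.] [188 193 191]
279 [434. 304. 156.] [188 193 191]
280 [434. 303. 148.] [187 192 190]
281 [433. 305. 147.] [190 194 191]
282 [433. 306. 144.] [199 203 200]
283 [443. 233.  10.] [162 175 180]
284 [442. 238.  13.] [ 93 115 129]
285 [441. 243.  17.] [ 60  85 101]
286 [441. 242.   9.] [ 62  88 104]
287 [437. 269.  52.] [ 93 134 160]
[[412.  289.4 140.5]
 [433.5 349.6 291.1]
 [445.8 370.7 334.9]]
```

Request:
send_rows:
  rows:
    - [0.0025, 0.0204, 0, -0.0577, -1]
    - [0.0014, 0.0205, 0, -0.0577, -1]
    - [0.0002, 0.0205, 0, -0.0577, -1]
    - [-0.001, 0.0205, 0, -0.0577, -1]
    - [-0.0022, 0.0204, 0, -0.0577, -1]

```text
t: 18.1
ee_pos: [491.4, 186.1, 290.5]
orientation: [2.978, 1.001, -0.003]
ft_force: [-0.5, -0.1, -0.3]
width: 26.9
```

Request:
send_rows:
  rows:
    - [-0.0034, 0.0202, 0, -0.0577, -1]
    - [-0.0045, 0.02, 0, -0.0577, -1]
    - [-0.0057, 0.0197, 0, -0.0577, -1]
    - [-0.0068, 0.0194, 0, -0.0577, -1]
    - [-0.0079, 0.0189, 0, -0.0577, -1]

```text
t: 18.6
ee_pos: [538.8, 95.2, 290.5]
orientation: [-2.803, -1.418, 0.003]
ft_force: [0.1, 1.2, -0.5]
width: 26.4
```

Request:
send_rows:
  rows:
    - [-0.009, 0.0184, 0, -0.0577, -1]
    - [-0.01, 0.0179, 0, -0.0577, -1]
    - [-0.0111, 0.0173, 0, -0.0577, -1]
    - [-0.012, 0.0166, 0, -0.0577, -1]
    - [-0.013, 0.0159, 0, -0.0577, -1]

```text
t: 19.1
ee_pos: [586.2, 4.3, 290.3]
orientation: [-2.569, -1.806, 0.003]
ft_force: [-0.2, 0.2, -0.7]
width: 26.5
```

Request:
send_rows:
  rows:
    - [-0.0139, 0.0151, 0, -0.0577, -1]
    - [0, 0, 0, 0, -1]
    - [0, 0, 0, 0, -1]
    - [0, 0, 0, 0, -1]

```text
t: 19.5
ee_pos: [595.1, -12.5, 291.0]
orientation: [-2.519, -1.875, 0.002]
ft_force: [-1.2, -0.3, -0.6]
width: 26.7
```

```bash
python3 -c "
from ov import *
s=grab('side','side14')
plan((595.4,-13.5,290),73.4,1,-1)
B=[(box((595.1,-13.7),73.4,180,22,0,90),(255,0,0)),(box((595.1,-13.7),73.4,34,11,90,90),(0,0,255))]
cv2.imwrite('pics/c14.png',overlay(s,B,270,140,66,90,6))"
```

```text
t 19.55 p [595.2 -12.3 291.2] yaw 73.37 tilt [-0.001  0.    -1.   ] w 26.4 F [ 0.3 -0.1 -0.4] need turn deg -0.0
[np.float64(-0.0011), np.float64(0.0005), np.float64(0.0012), np.float64(-0.0006), -1]
```

View pics/c14.png

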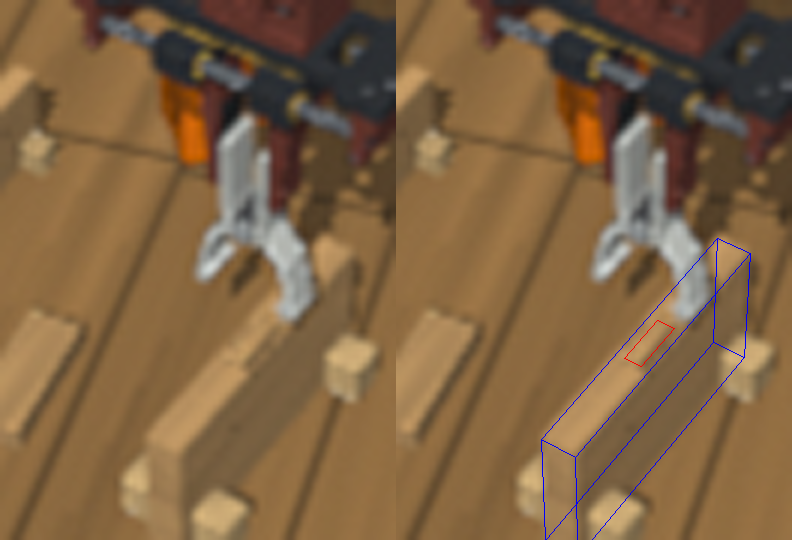

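```bash
cat > cl.py <<'E'
from ov import *
def clamp(p,yaw,dx=0,dy=0,off=95):
    a=np.radians(yaw);X=np.array([np.cos(a),np.sin(a)]);Y=np.array([-X[1],X[0]]);c=np.array(p[:2])+dx*X+dy*Y;z=p[2]-off
    return [(box(c+24*Y,yaw,24,0,z-55,z-45),(0,255,0)),(box(c-24*Y,yaw,24,0,z-55,z-45),(0,255,255)),(box(c,yaw,26,27,z+8,z+58),(255,0,255)),(box(c,yaw,24,0,z-9,z),(255,255,0))]
E
python3 -c "
from cl import *
s=load('side14');W=world(s)
cv2.imwrite('pics/c15.png',overlay(s,clamp((595.2,-12.5,290.9),73.37),295,155,33,42,12))
for (u,v) in ((270+205/6,140+270/6),(270+208/6,140+265/6),(270+292/6,140+305/6),(270+296/6,140+295/6),(270+235/6,140+160/6)):
  print(u,v,W[int(v),int(u)].round(1))
"
```

```text
304.1666666666667 185.0 [620.1  -8.5 144.4]
304.6666666666667 184.16666666666666 [621.6 -13.5 143.6]
318.6666666666667 190.83333333333334 [570.1   2.7 147.7]
319.3333333333333 189.16666666666666 [566.8   3.1 153.8]
309.1666666666667 166.66666666666666 [603.7  -9.1 233.1]
```

View pics/c15.png

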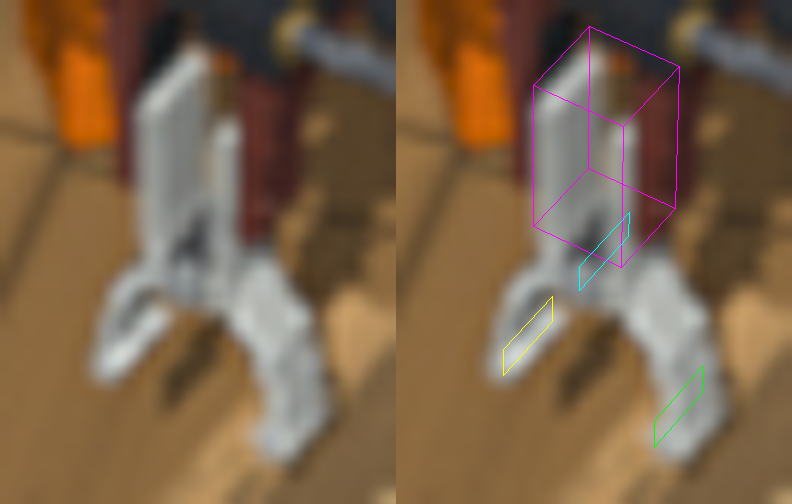

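The model overlay fits: the jaw tips straddle the board ((304,185) and (318,191) full-frame), the clamp is level, and the pivot is 95–98 mm below the TCP. Lowering to TCP ≈205, which puts the pivot at ≈108.

Request:
send_rows:
  rows:
    - [-0.0008, 0.0006, 0.01, 0, -1]
    - [0, 0, 0.015, 0, -1]
    - [0, 0, 0.015, 0, -1]
    - [0, 0, 0, 0, -1]
    - [0, 0, 0, 0, -1]

```text
t: 20.05
ee_pos: [595.8, -13.9, 250.7]
orientation: [-2.518, -1.876, 0.002]
ft_force: [0.1, -0.2, 0.1]
width: 26.8
```

```bash
python3 -c "
from cl import *
s=grab('side','side16');p,R,y,o=pose();print(p,y,o['ft_force'],o['width'])
B=[(box((595.1,-13.7),73.4,180,22,0,90),(255,0,0)),(box((595.1,-13.7),73.4,34,11,90,90),(0,0,255))]
cv2.imwrite('pics/c16.png',overlay(s,B+clamp(p,y,off=97),290,160,40,50,10))"
```

```text
[596.16295721 -13.99185314 251.3807673 ] 73.36680144398767 [-0.23663791  0.22634641 -0.31522922] 26.702063349203122
```

View pics/c16.png

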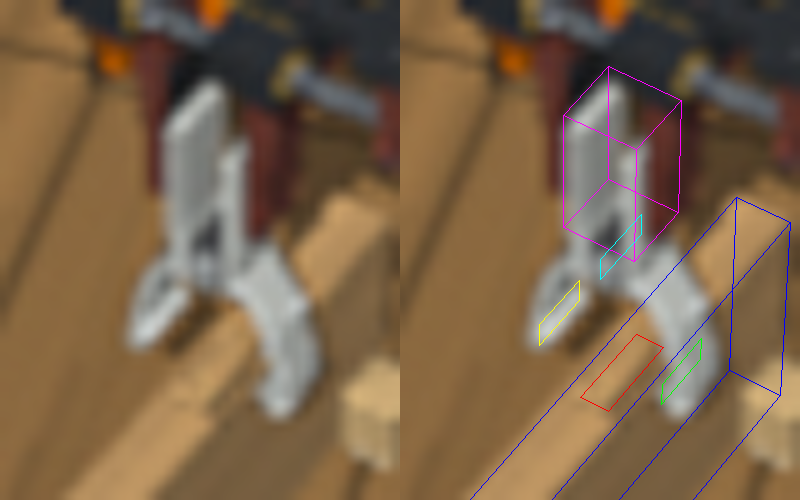

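Still aligned: the jaws are either side of the board's edge, with the far tip at crop (145,340) and the near tip at (280,410). Lowering the rest.

Request:
send_rows:
  rows:
    - [0, 0, 0.01, 0, -1]
    - [0, 0, 0.01, 0, -1]
    - [0, 0, 0.01, 0, -1]
    - [0, 0, 0.006, 0, -1]
    - [0, 0, 0, 0, -1]

```text
t: 20.6
ee_pos: [595.5, -14.0, 214.3]
orientation: [-2.518, -1.876, 0.003]
ft_force: [0.4, -0.2, -0.6]
width: 26.3
```

Request:
send_rows:
  rows:
    - [0, 0, 0.004, 0, -1]
    - [0, 0, 0.002, 0, -1]
    - [0, 0, 0, 0, -1]
    - [0, 0, 0, 0, -1]
    - [0, 0, 0, 0, -1]

```text
t: 21.1
ee_pos: [596.3, -14.0, 209.9]
orientation: [2.519, 1.877, 0.001]
ft_force: [0.4, -0.5, 0.1]
width: 26.5
```

```bash
python3 -c "
from cl import *
s=grab('side','side17');t=grab('top','top17');p,R,y,o=pose();print(p,y,o['t'],o['ft_force'],o['width'])
B=[(box((595.1,-13.7),73.4,180,22,0,90),(255,0,0)),(box((595.1,-13.7),73.4,34,11,90,90),(0,0,255))]
cv2.imwrite('pics/c17.png',overlay(s,B+clamp(p,y,off=98),285,165,40,50,10))
W=world(s);d=W[...,:2]-p[:2];a=np.radians(73.4);lx=d@[np.cos(a),np.sin(a)];ly=d@[-np.sin(a),np.cos(a)];Z=W[...,2]
c=s['color'].astype(int);wh=(c.min(2)>120)&(np.ptp(c,axis=2)<25)&(abs(lx)<30)&(abs(ly)<60)&(Z>30)&(Z<180)
for lo in range(40,180,10):
  m=wh&(Z>=lo)&(Z<lo+10)
  if m.sum(): print(lo,m.sum(),np.percentile(lx[m],[0,50,100]).round(1),np.percentile(ly[m],[0,50,100]).round(1))
"
```

```text
[596.23593973 -14.02512543 209.87882432] 73.36686157201054 21.2 [ 0.07218696 -0.69356265 -1.24386703] 26.676657766953912
40 2 [-8.7 -4.8 -1. ] [13.2 13.7 14.2]
50 5 [-9.8  4.3  8.8] [12.5 21.3 27.2]
60 13 [-5.4  7.1 11.9] [-28.9  30.7  33.2]
70 16 [-7.1  2.8 11.1] [-25.8  27.3  31.4]
80 12 [-4.9  5.5 10.1] [-20.7  25.   28.3]
90 22 [-9.9  1.4  9.5] [-20.9  18.9  26.5]
100 20 [-8.3  8.4 15.3] [-12.1  13.8  19.1]
110 25 [-13.5   7.   15.9] [-9.7  1.5 15.3]
120 10 [-0.6 11.4 13. ] [-12.4  -6.9  14. ]
130 8 [ 9.1 10.1 12.4] [-15.1  -9.4  13.1]
140 5 [ 6.4  9.5 11.7] [-17.3 -10.   11.6]
150 8 [-2.8 10.6 13.1] [-16.4 -10.   13.2]
160 16 [-7.7  5.7 13.7] [-13.1  -9.6  14. ]
```

View pics/c17.png

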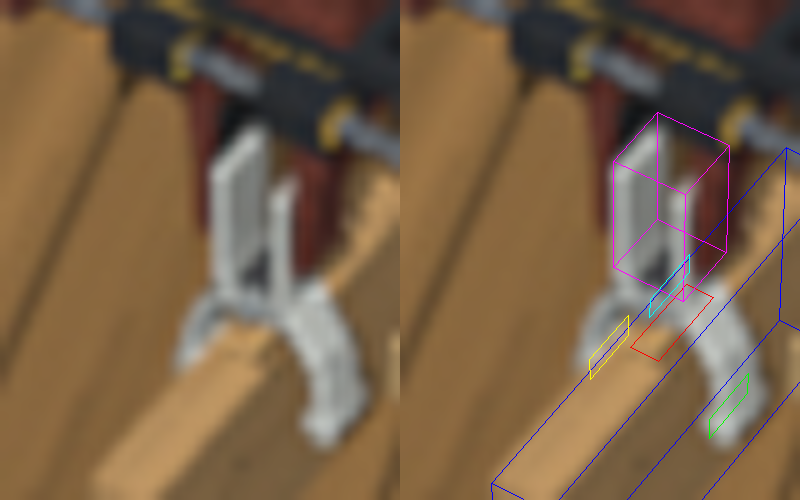

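View pics/side17.png

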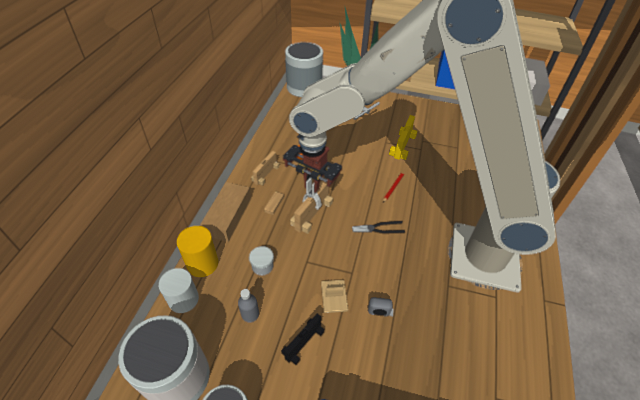

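The final view shows the jaws straddling the board edge with no contact (far jaw at crop (195,350), near tip at (325,440)). The barrel is above the flush block. Force is about 0 and width 26.7 mm, and the bystanders look unmoved. Handing in.

```bash
python3 -c "
from workcell import ctrl
print(ctrl.close_job())"
```

```text
the job is handed in; nothing more can be done
None
```

The job is done and handed in at about 21 s: the block is home in the slot, and the clamp is held squeezed open over the board.

- **Block:** I inserted it with no measurable force and pressed it with the closed fingers at about 22 N. The fingers stopped at z ≈ 90.2 mm against the 90 mm edge, and the top camera then showed it filling the slot, flush.
- **Clamp:** The first squeeze stalled at 32 mm because the clamp was being pressed down onto its stand (24 N). Easing up 2–4 mm let it reach its stop at about 26.7 mm, and it then lifted off cleanly.
- **Final pose:** The tool is within about 1 mm of the slot centre and reads about 1 N or less, which shows no contact. The jaws straddle the edge, with tips roughly 35 mm below it.
- **Bystanders:** The other things on the shelf look unmoved in the last side picture.

Some checks disagreed slightly. The two cameras differ by about 2 mm. The pivot height came out between about 95 and 100 mm below the tool point, depending on the feature measured. That puts the barrel about 11–16 mm above the edge. I judged the gap from those figures and the force reading, because the last picture does not show it clearly.

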